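# Close the gas regulator of the spectrometer

### The arm

A 7-joint arm with a two-finger parallel gripper is mounted at the origin on the work surface. World frame = base frame: x ahead of the robot, y to its left, z up, the work surface at z = 0. Lengths are in m, angles in degrees, forces in N, time in s.
With the tool pointing down it reaches from about 0.35 to 0.9 m from the base axis. Payload 7.2 kg.
Tool frame: the origin (TCP) lies between the finger pads, 19 mm behind the fingertips; this is the grasp point; z points along the fingers, y is the line along which they close (so a half turn about z gives the same grasp; the last joint's range is limited). The gripper opens to 85 mm and grips with 20 to 120 N. Pads are 22 mm wide; open, the fingers measure 114 mm over their backs; the gripper's body (76 mm by 85 mm) begins 54 mm behind the grasp point. The pads swing forward as they close: fully open they stand 13 mm farther back than shut.
Start: joints at [-70.657, 23.554, -0.728, 91.456, 0.321, 64.991, -4.71], TCP at [0.247, 0.574, 0.25] pointing down, gripper open.
Joint ranges: [-169.25, 169.25], [-16.82, 113.86], [-84.01, 82.57], [7.8, 145.47], [-59.2, 239.2], [7.22, 106.19], [-163.78, 163.78]. Speed limits (degrees/s): [136.94, 136.94, 172.46, 172.46, 180, 180, 180].

### API

Orientations are given as [roll, pitch, yaw] about the fixed x, y, z axes, in that order (R = Rz(yaw) Ry(pitch) Rx(roll)).
In Python, from cell import bot gives the robot as it stands. The module is installed in compiled form; this text tells all that it offers.
- The arm moves only by the shell command python3 -m crank 'ROWS' [FORCE]. ROWS is JSON, a list that holds one entry, the list of rows, each a list of 7 numbers: the shift along the tool's x, y, z in cm, then the turn, a rotation vector about the tool's x, y, z in degrees, then the finger opening in cm, from 0 to 8.54. A call has 1 to 12 rows; each row is the pose to reach, as a shift and turn from the pose commanded when the call began, along the tool's axes at that moment; what a row does not reach only later rows make up. A row lasts 1/10 s, in which the tool goes at most 50 mm and 8.59 degrees, less where a joint would pass 70% of its speed; a pose out of reach is approached as far as the arm can. A call with a gripper value outside its range is refused whole. The fingers move at their own pace and stop on an object; FORCE is the grip in N (left out, the last holds). Time passes only in rows, so rows that repeat a pose let the fingers close. It gives the time, the measured TCP pose, the force, the opening and the grip force at its end, in the units of the state.
- bot.observe(): the state, without advancing time (a new reading comes with each control period).
- bot.grab_frame(name): name is "scene" or "top" or "wrist"; returns a dict with "img" (480x640x3 uint8, red, green, blue), "mtx" (3x3 intrinsics, pixels), "extrinsics" (4x4, takes a point from camera to world coordinates); the wrist camera has in their place "tool_from_camera" (4x4, takes a point from camera to tool coordinates, whose origin is the TCP and whose axes are the flange's). Camera axes: x right, y up, looking along -z (the intrinsics and any distortion apply to the point x, -y, -z); pixel columns grow to the right and rows downward; lengths in m; the calibration is good to about 2 mm. A picture is of the moment at which its call begins: read the wrist's pose just before it. There is no depth.
- bot.close_job(): hands the job in; it is judged then, once.
Trained networks look in a picture, given as the dict that the camera call returned (one of the last four; its "shot" number tells which), for a name from the list of things; names that differ only in an ending like _2 or _b are one class to them, and where a whole thing is asked for, a point or a joint stands for the part that bears it (a point fixed in the world has none). Each returns a list of dicts, best first, with "confidence" (0 to 1); they miss things now and then, are a little off and sometimes report something else, mostly with a low value. They report only what shows in the picture. A call takes as long as a camera call. They do not tell look-alikes from the thing itself.
- bot.search_frame(picture, target): "rect" ([left, top, right, bottom] in pixels, round what is visible of it).
- bot.silhouettes(picture, target): "pixels" (480x640 bool, what is visible of it) and "rect" ([left, top, right, bottom] in pixels, round what is visible of it).
The state is a dict: "time_s": time; "q": joint angles; "dq": joint speeds; "joint_torque": joint torques, N m; "position": TCP position; "tcp_rot": TCP orientation; "force": force on the tool from outside, world axes, zero at the start; "wrist_torque": the same for the moment, N m; "gripper_width": finger opening in m; "grip_force": force on a finger pad.
Only numpy, scipy, OpenCV 4.12 (cv2) and the standard library are available. Lean on these libraries where they do the work, as an engineer would, in place of code of your own. Each camera call takes 0.05 s, during which the arm holds its last target. There are 200 camera calls.

### The job

The spectrometer's gas regulator is being put back together: take the square aluminium bonnet from the blue tray, turn it to suit the two different-sized dowels of the regulator body in the vice (it goes on one way only), and push it down over the dowels against the spring until its flange sits flat on the body all round. The spring lifts it again if you let go, so finish while still holding the bonnet pressed fully home with the gripper, ready for a colleague to put in the screws; leave the other parts and bottles where they are.

Things in the scene. Friction and masses are not known exactly. Their poses are not given: they have to be found in the camera images.
- bonnet: Loose aluminium bonnet, 0.34 to 0.48 kg, standing flange-down in the tray. Flange 84 x 84 x 14 mm, round neck 43 mm diameter from 14 to 31 mm up, hexagon 36 mm across flats from 31 to 66 mm (grip here), nut and stem to 81 mm. Brass vent plug on the flange edge at +x. Spring bore 35.5 mm wide, 14 mm deep in the underside. Origin: centre of the flange's underside; z up.
- hex (a point): Point on the bonnet's axis, 50 mm above its underside, at half height of the hexagon; axes as the bonnet's. Good TCP place for a grip from above (fingertips then clear the flange by 17 mm). One pair of flats faces the bonnet's +y and -y, the other two pairs are 60 degrees round; any pair will do.
- hole_big (a point): Bonnet's big dowel hole, 11.5 mm, right through the flange, 30 mm from the centre on the bonnet's +x (vent plug) side. Point: its centre at the flange's underside; axes as the bonnet's.
- hole_small (a point): Bonnet's small dowel hole, 8.5 mm, right through the flange, 30 mm from the centre on the bonnet's -x side. Point: its centre at the flange's underside; axes as the bonnet's.
- regulator: Regulator body and the vice holding it, one fixed unit standing level on the bench. Aluminium block 84 x 84 mm, flat top face 80 mm above the bench, brass port at -y and gauge at +y (both lower than the face). Vice bed 170 x 100 mm, blue jaws, screw handle to -x. Origin: on the bench under the face's centre; z up. When fitted, the bonnet's axes point the same way as these.
- face (a point): Centre of the regulator's flat top face, 80 mm above the bench; axes as the regulator's. The bonnet's origin belongs here.
- pin_big (a point): Foot, on the top face, of the big steel dowel at +x (10 mm diameter, 13 mm tall, its upper 4 mm tapered to 5.6 mm). It belongs in hole_big.
- pin_small (a point): Foot, on the top face, of the small steel dowel at -x (7 mm diameter, 13 mm tall, its upper 4 mm tapered to 2.6 mm). It belongs in hole_small.
- spring (a joint): How far the coil spring in the middle of the face is pressed down, m: 0 free (stands 22 mm above the face, 25 mm diameter, brass button on top), 0.008 with the bonnet home, stop at 0.010. The bonnet meets it 8 mm before home, dowels already 5 mm in their holes. It pushes back with 7 N at first touch, 15 N when home: more than the bonnet weighs.
- tray: Shallow blue plastic parts tray, fixed, 160 x 260 mm outside, 16 mm high, walls and floor 4 mm. Origin: centre of its underside; long side along its y. The bonnet stands in its -y half.
- knob: Bystander: loose black adjusting knob with a yellow top, 38 mm diameter, 20 mm high, lying in the tray's +y half; origin at the centre of its underside.
- spanner: Bystander: steel spanner 150 mm long, flat on the bench at the far side; it lies along its x axis; origin at the centre of its underside.
- screws: Bystander: clear jar with a red cap, 48 mm diameter, 50 mm high, at the far side; origin at the centre of its underside.
- bottle: Bystander: white bottle with a green cap, 56 mm diameter, 100 mm high, at the far side; origin at the centre of its underside.
There are look-alikes about, which are no part of the job. Leave any pink look-alike of the bonnet alone.

How it is judged:
By the outcome, as a careful person would: the job done as asked, in the order asked, and still so for the second after the job is handed in, while the arm keeps its last pose, push and grip.
It also fails if it takes over 45 s, if anything falls off the work surface, if the arm or the gripper's body presses on something with over 40 N, if the wrist force passes 120 N, or if a joint passes its speed limit or range.

## Working session

There is one attempt and no reset: what is moved stays moved. The work goes in short steps, Python scripts to look and compute and a shell command to move; the robot and the scene stay as the last step left them, time stands still between calls to the robot, and variables do not carry over. Pictures are saved under pics/ and viewed, at most 10 in all, crops included, and the job is handed in when it is done.

```bash
mkdir -p pics; cat > h.py <<'E'
import numpy as np,cv2
from cell import bot
from scipy.spatial.transform import Rotation as R
def save(n,im): cv2.imwrite('pics/'+n+'.png',im[:,:,::-1])
def ray(f,u,v,T=None):
    T=np.array(f['extrinsics']) if T is None else T
    K=np.array(f['mtx']); d=np.linalg.inv(K)@[u,v,1]; d=np.array([d[0],-d[1],-d[2]])
    return T[:3,3],T[:3,:3]@d
def onz(f,u,v,z,T=None):
    o,d=ray(f,u,v,T); return o+d*(z-o[2])/d[2]
def proj(f,P,T=None):
    T=np.array(f['extrinsics']) if T is None else T
    p=(np.asarray(P)-T[:3,3])@T[:3,:3]; q=np.array([p[...,0],-p[...,1],-p[...,2]]).T@np.array(f['mtx']).T
    return q[...,:2]/q[...,2:]
def toolT(s):
    T=np.eye(4);T[:3,:3]=R.from_euler('xyz',s['tcp_rot'],degrees=True).as_matrix();T[:3,3]=s['position'];return T
E
python3 - <<'E'
from h import *
s=bot.observe();print(s)
t=bot.grab_frame('top');c=bot.grab_frame('scene')
print(t.keys(),t['mtx'],t['extrinsics'],c['extrinsics'])
for k in ['img']: save('top',t[k]);save('scene',c[k])
for n in ['bonnet','regulator','tray','knob','spanner','screws','bottle','spring']:
  for nm,f in(('top',t),('scene',c)):
    print(n,nm,[(r['rect'],round(r['confidence'],2)) for r in bot.search_frame(f,n)][:3])
E
```

```text
{'time_s': 0.0, 'q': array([-70.65743061,  23.59948047,  -0.72972322,  91.50523187,
         0.32090607,  64.98952386,  -4.71019264]), 'dq': array([ 0.03550773, -0.0593457 ,  0.01265105, -0.01468909, -0.03319915,
        0.08408321,  0.15594081]), 'joint_torque': array([ 6.33983964e-04, -6.00625420e+01,  6.82468973e-01, -2.99421555e+01,
        1.37550960e-02,  1.07488688e-02,  1.97765985e-05]), 'position': array([0.24655398, 0.5737997 , 0.2491503 ]), 'tcp_rot': array([-1.79908003e+02,  6.03946402e-03,  1.56752086e+02]), 'force': array([-0.1373102 ,  1.21069666, -0.28061641]), 'wrist_torque': array([1.43596740e-02, 1.79454258e-02, 7.16174903e-05]), 'grip_force': 0.0, 'gripper_width': 0.08502388634749626}
dict_keys(['img', 'mtx', 'extrinsics', 'shot']) [[608.85989133   0.         321.71885696]
 [  0.         608.85989133 252.18646431]
 [  0.           0.           1.        ]] [[-2.83354926e-03  9.81890587e-01 -1.89427683e-01  3.20797778e-01]
 [-9.99945819e-01 -8.84686359e-04  1.03719292e-02 -2.20818973e-02]
 [ 1.00165156e-02  1.89446809e-01  9.81839893e-01  1.28757975e+00]
 [ 0.00000
[... 533 characters left out ...]
[157.0, 228.1, 246.2, 328.1], 0.81)]
regulator scene [([320.8, 154.2, 415.1, 231.6], 0.84)]
tray top [([308.1, 234.6, 430.9, 313.8], 0.74), ([159.5, 225.3, 248.2, 329.0], 0.21)]
tray scene [([176.7, 243.6, 356.0, 389.4], 0.96)]
knob top [([316.6, 267.1, 336.4, 280.8], 0.47)]
knob scene [([293.2, 260.9, 312.2, 281.8], 0.67)]
spanner top [([342.5, 156.3, 413.7, 176.3], 0.92)]
spanner scene [([373.3, 342.7, 432.9, 421.6], 0.69)]
screws top [([286.1, 138.0, 307.3, 166.7], 0.86)]
screws scene [([442.7, 282.1, 479.0, 321.8], 0.72)]
bottle top []
bottle scene [([218.6, 290.7, 285.9, 351.0], 0.65), ([458.1, 211.3, 497.8, 267.6], 0.59)]
spring top []
spring scene [([366.2, 159.0, 377.8, 172.1], 0.5)]
```

View pics/top.png

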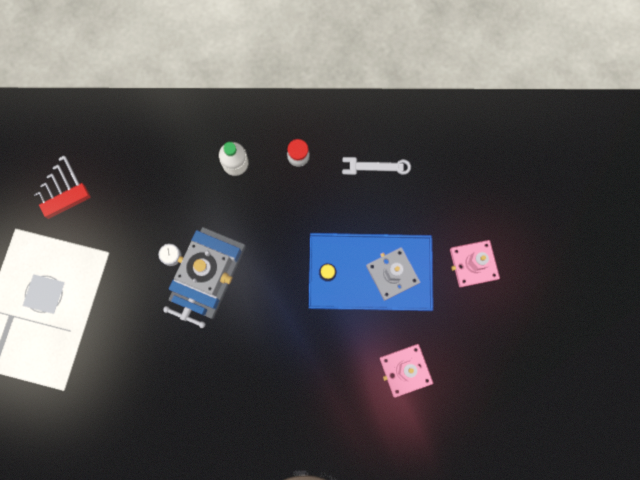

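View pics/scene.png

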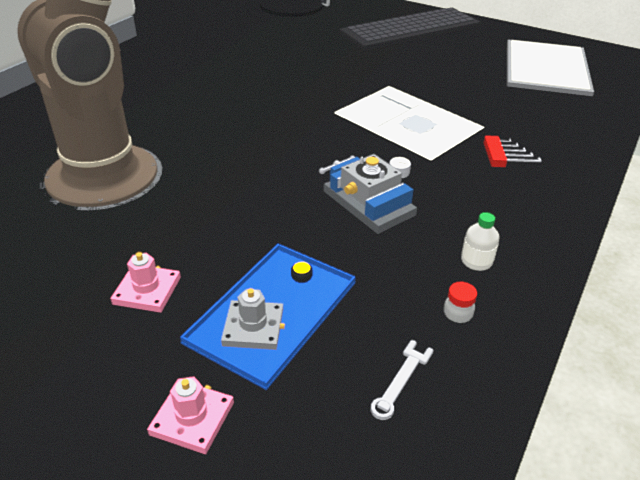

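The top view shows the bonnet in the tray at about (393,274), with its vent plug at (383,257) giving a yaw of about +30°. The regulator is at about (203,267), with the gauge to the left at (168,254) and the port at (226,279), giving a yaw of about -23.5°. The pink look-alikes are at (475,264) and (406,371).

```bash
python3 - <<'E'
from h import *
t=bot.grab_frame('top');c=bot.grab_frame('scene');w=bot.grab_frame('wrist')
print('bon',onz(t,394,274,.014),onz(c,252,322,.018));print('reg',onz(t,201,267,.1),onz(c,372,160,.103))
print(w['tool_from_camera'],w['mtx'])
s=bot.observe();T=toolT(s)
for p in (onz(t,394,274,.014),onz(t,201,267,.1)): print('toolframe',T[:3,:3].T@(p-T[:3,3]))
E
```

```text
bon [ 0.5193123  -0.18852743  0.014     ] [ 0.51936544 -0.18831034  0.018     ]
reg [0.52036288 0.20368624 0.1       ] [0.52313427 0.20367319 0.103     ]
[[-3.76935182e-04  9.57144045e-01  2.89612043e-01  7.35406459e-02]
 [ 9.99999924e-01  3.31063659e-04  2.07379301e-04  1.55386268e-04]
 [ 1.02611840e-04  2.89612099e-01 -9.57144097e-01 -1.23047078e-01]
 [ 0.00000000e+00  0.00000000e+00  0.00000000e+00  1.00000000e+00]] [[429.61726865   0.         320.94942291]
 [  0.         429.61726865 239.28223984]
 [  0.           0.           1.        ]]
toolframe [-0.55151923 -0.59331861  0.23595296]
toolframe [-0.39767862 -0.23252055  0.15000828]
```

```bash
python3 -m crank '[[[-39.8,-23.3,0,0,0,0,8.5],[-39.8,-23.3,0,0,0,0,8.5],[-39.8,-23.3,0,0,0,0,8.5],[-39.8,-23.3,0,0,0,0,8.5],[-39.8,-23.3,0,0,0,0,8.5],[-39.8,-23.3,0,0,0,0,8.5],[-39.8,-23.3,0,0,0,0,8.5],[-39.8,-23.3,0,0,0,0,8.5],[-39.8,-23.3,0,0,0,0,8.5],[-39.8,-23.3,0,0,0,0,8.5],[-39.8,-23.3,0,0,0,0,8.5],[-39.8,-23.3,0,0,0,0,8.5]]]'
python3 - <<'E'
from h import *
s=bot.observe();print(s['position'],s['tcp_rot'],s['dq'].round(1))
s=bot.observe();w=bot.grab_frame('wrist');save('w1',w['img'])
np.savez('w1.npz',s=toolT(s)@np.array(w['tool_from_camera']),img=w['img'],mtx=w['mtx'])
E
```

```text
time_s: 2.25
position: [0.5197, 0.2044, 0.2498]
tcp_rot: [180.0, -0.1, 156.8]
force: [-0.4, 0.0, -0.5]
gripper_width: 0.0853
grip_force: 0.0
[0.51967237 0.20442975 0.24984645] [ 1.79976117e+02 -5.50342387e-02  1.56810949e+02] [-1.4 -0.1 -0.8  0.2  0.1 -0.   0. ]
```

View pics/w1.png

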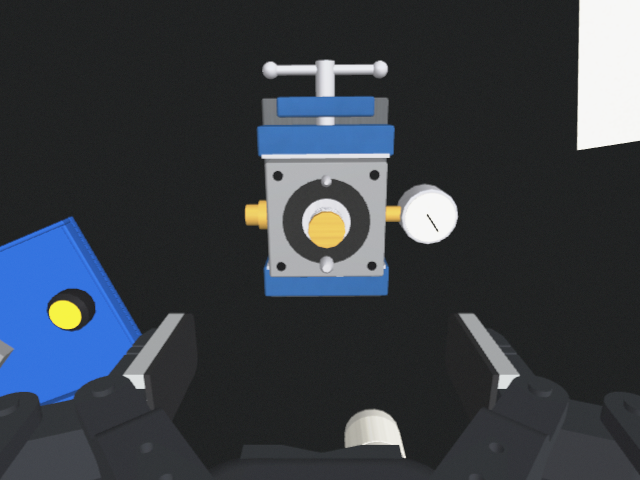

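The wrist view shows the regulator face centred near (327,220). The screw holes are at (278,176), (374,175), (372,266) and (281,266). The small pin is at (326,181) and the big pin at (326,265).

```bash
cat >> h.py <<'E'
def dark(f,pts,r=9,th=90):
    g=cv2.cvtColor(np.ascontiguousarray(f['img']),cv2.COLOR_RGB2GRAY);out=[]
    for u,v in pts:
        p=g[v-r:v+r+1,u-r:u+r+1].astype(float);w=np.clip(th-p,0,None);Y,X=np.mgrid[v-r:v+r+1,u-r:u+r+1]
        out.append(((w*X).sum()/w.sum(),(w*Y).sum()/w.sum()))
    return np.array(out)
E
python3 - <<'E'
from h import *
f=np.load('w1.npz');T=f['s']
h=dark(f,[(278,176),(374,175),(372,266),(281,266)],r=7)
P=np.array([onz(f,u,v,.08,T) for u,v in h]);print(h,P)
c=P.mean(0);print('c holes',c)
print('sides',np.linalg.norm(P-np.roll(P,-1,0),axis=1))
x=(P[2]+P[3]-P[0]-P[1]);print('yaw',np.degrees(np.arctan2(x[1],x[0])))
y=(P[1]+P[2]-P[0]-P[3]);print('yaw',np.degrees(np.arctan2(y[1],y[0]))-90)
# grey face edges
g=cv2.cvtColor(f['img'],cv2.COLOR_RGB2GRAY)
m=((g>130)&(np.ptp(f['img'].astype(int),axis=2)<20)).astype(np.uint8)
n,l,st,ce=cv2.connectedComponentsWithStats(m);k=l[200,275];print(st[k])
d=((g<75)).astype(np.uint8);n,l,st,ce=cv2.connectedComponentsWithStats(d);k=l[220,292];print('annulus',st[k],ce[k])
ct=cv2.findContours((l==k).astype(np.uint8),0,1)[0][0];hull=cv2.convexHull(ct);e=cv2.fitEllipse(hull);print(e,onz(f,*e[0],.08,T))
for n,(u,v) in dict(small=(326,181),big=(326.5,265)).items(): print(n,onz(f,u,v,.086,T))
yaw=np.radians(-23.4);a=np.array([np.cos(yaw),np.sin(yaw),0])
for s in(1,-1):
  for z in(0,.013): print(s,z,proj(f,c+s*.03*a+[0,0,z],T))
cv2.imwrite('pics/w1c.png',cv2.resize(f['img'][140:300,240:410,::-1],None,fx=3.5,fy=3.5,interpolation=cv2.INTER_CUBIC))
E
```

```text
[[277.38769804 175.34389562]
 [374.0461997  174.55171386]
 [371.49377888 265.30607892]
 [280.69418734 266.0099963 ]] [[0.4799066  0.18935653 0.08      ]
 [0.50537337 0.25010567 0.08      ]
 [0.56602826 0.22463453 0.08      ]
 [0.54055271 0.1638663  0.08      ]]
c holes [0.52296524 0.20699076 0.08      ]
sides [0.06587119 0.06578598 0.0658922  0.06578528]
yaw -22.788406908487218
yaw -22.74432551059064
[ 266  160  121  117 7491]
annulus [ 283  180   86   82 3539] [325.80107375 219.57586889]
((325.9026184082031, 220.58154296875), (83.51359558105469, 86.0236587524414), 86.10922241210938) [0.52220046 0.207317   0.08      ]
small [0.49562071 0.21860727 0.086     ]
big [0.55087909 0.19551899 0.086     ]
1 0 [325.62603031 261.90309731]
1 0.013 [325.82691877 268.24817587]
-1 0 [326.1920344 179.1824192]
-1 0.013 [326.43035468 182.25652286]
```

View pics/w1c.png

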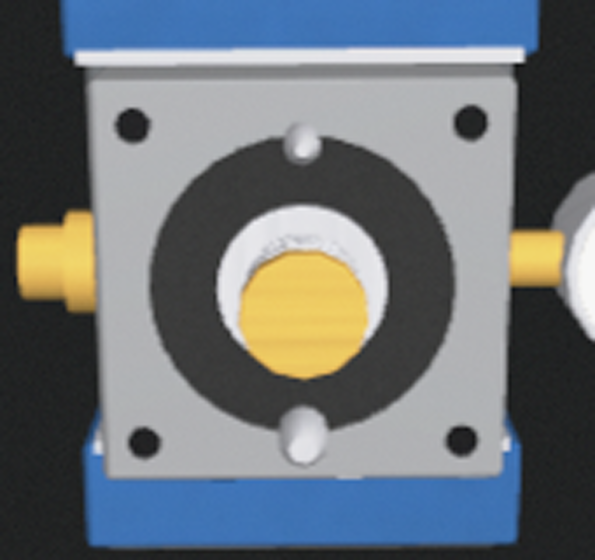

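The crop confirms it: the big dowel is at the bottom (+x side) and the small one at the top. The face centre is at (0.5229, 0.2070) with yaw -22.8°. Next I move over the bonnet at the matching viewpoint (same relative yaw and depth), so that calibration bias cancels.

```bash
python3 -m crank '[[[-15.4,-36.1,6,0,0,-53,8.5],[-15.4,-36.1,6,0,0,-53,8.5],[-15.4,-36.1,6,0,0,-53,8.5],[-15.4,-36.1,6,0,0,-53,8.5],[-15.4,-36.1,6,0,0,-53,8.5],[-15.4,-36.1,6,0,0,-53,8.5],[-15.4,-36.1,6,0,0,-53,8.5],[-15.4,-36.1,6,0,0,-53,8.5],[-15.4,-36.1,6,0,0,-53,8.5],[-15.4,-36.1,6,0,0,-53,8.5],[-15.4,-36.1,6,0,0,-53,8.5],[-15.4,-36.1,6,0,0,-53,8.5]]]'
python3 - <<'E'
from h import *
s=bot.observe();w=bot.grab_frame('wrist');save('w2',w['img']);print(s['position'],s['tcp_rot'],s['q'].round(0))
np.savez('w2.npz',s=toolT(s)@np.array(w['tool_from_camera']),tool=toolT(s),img=w['img'],mtx=w['mtx'])
E
```

```text
time_s: 3.5
position: [0.5201, -0.1866, 0.19]
tcp_rot: [179.9, 0.0, -150.0]
force: [0.6, -0.4, -0.5]
gripper_width: 0.0853
grip_force: 0.0
[ 0.52010268 -0.18660496  0.19002915] [ 1.79946016e+02  4.19386074e-02 -1.50032895e+02] [  6.  20.  12. 106.  -5.  54. 139.]
```

View pics/w2.png

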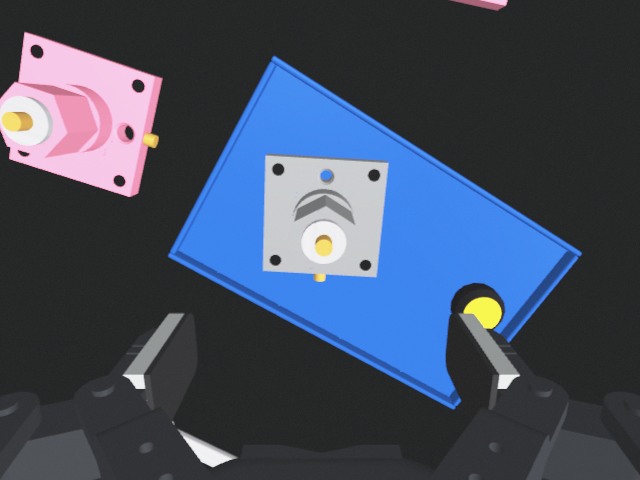

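The bonnet's vent plug is at the bottom (320,278), as it should be. The screw holes are at (278,170), (374,175), (365,265) and (275,260), and the small hole is at (327,176). The pink look-alike is well clear.

```bash
python3 - <<'E'
from h import *
f=np.load('w2.npz');T=f['s'];tool=f['tool']
h=dark(f,[(278,170),(374,175),(365,265),(275,260)],r=7)
for z in(.018,):
  P=np.array([onz(f,u,v,z,T) for u,v in h]);c=P.mean(0);print(h,c)
  print('sides',np.linalg.norm(P-np.roll(P,-1,0),axis=1))
  x=(P[2]+P[3]-P[0]-P[1]);yaw=np.degrees(np.arctan2(x[1],x[0]));y=(P[1]+P[2]-P[0]-P[3]);print('yaw',yaw,np.degrees(np.arctan2(y[1],y[0]))-90)
print('tool move cm',100*tool[:3,:3].T@(np.r_[c[:2],.054]-tool[:3,3]))
E
```

```text
[[277.78160388 168.8449272 ]
 [373.69706994 174.72258979]
 [365.06880857 264.64149933]
 [274.94120805 259.56161074]] [ 0.5197772  -0.18522161  0.018     ]
sides [0.06583552 0.06578881 0.06585014 0.06585828]
yaw 26.483521986552336 26.47206975793152
tool move cm [-0.03094439  0.12328199 13.60306309]
```

```bash
python3 -m crank '[[[0,0.12,5,0,0,3.5,8.5],[0,0.12,9,0,0,3.5,8.5],[0,0.12,12,0,0,3.5,8],[0,0.12,13.6,0,0,3.5,7],[0,0.12,13.6,0,0,3.5,6],[0,0.12,13.6,0,0,3.5,5],[0,0.12,13.6,0,0,3.5,4],[0,0.12,13.6,0,0,3.5,3],[0,0.12,13.6,0,0,3.5,2],[0,0.12,13.6,0,0,3.5,2],[0,0.12,13.6,0,0,3.5,2],[0,0.12,13.6,0,0,3.5,2]]]' 80
```

```text
time_s: 4.75
position: [0.5198, -0.1878, 0.0556]
tcp_rot: [-180.0, 0.1, -153.7]
force: [-1.8, 2.9, 6.6]
gripper_width: 0.035
grip_force: 81.0
```

```bash
python3 -m crank '[[[0,0,-2,0,0,0,2],[0,0,-6,0,0,0,2],[0,0,-11,0,0,0,2],[0,0,-14,0,0,0,2],[0,0,-15,0,0,0,2],[0,0,-15,0,0,0,2],[0,0,-15,0,0,0,2]]]'
python3 - <<'E'
from h import *
s=bot.observe();w=bot.grab_frame('wrist');save('w3',w['img']);print(s['position'],s['tcp_rot'],s['force'],s['wrist_torque'],s['dq'].round(1))
np.savez('w3.npz',s=toolT(s)@np.array(w['tool_from_camera']),tool=toolT(s),img=w['img'],mtx=w['mtx'])
E
```

```text
time_s: 5.45
position: [0.5179, -0.1879, 0.2025]
tcp_rot: [179.9, -0.1, -153.7]
force: [-0.0, -0.6, -4.2]
gripper_width: 0.035
grip_force: 80.8
[ 0.51793925 -0.1879371   0.2025332 ] [ 1.79916725e+02 -8.63350458e-02 -1.53737033e+02] [-0.0282546  -0.58947235 -4.22817501] [-0.00368077  0.01533896 -0.00152392] [ 0.1  1.3 -0.1  0.4  0.1  0.1 -0. ]
```

View pics/w3.png

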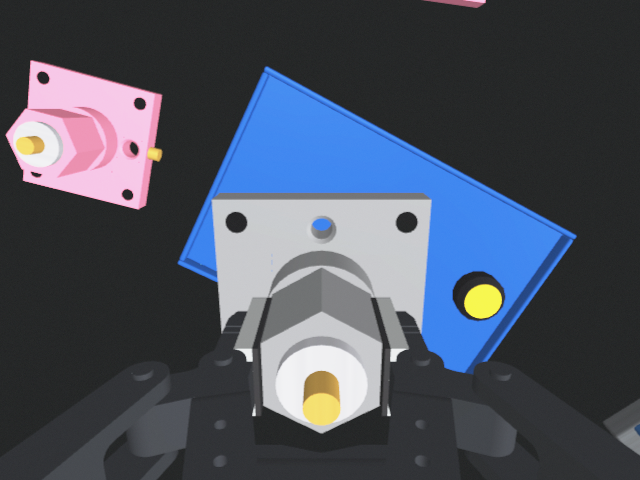

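Held bonnet: its -x flange edge is at row ~196, the screw holes are at (236,222) and (406,222), and the small hole is at (322,229). It sits square in the gripper. Next I measure its offset in the tool frame.

```bash
python3 - <<'E'
from h import *
f=np.load('w3.npz');tool=f['tool'];C=np.linalg.inv(tool)@f['s']
h=dark(f,[(236,222),(406,222)],r=14);print(h)
d=430*.0658/np.linalg.norm(h[0]-h[1]);print('depth',d)
P=[]
for u,v in h:
    o,r=ray(f,u,v,C);P.append(o+r*(.036-o[2])/r[2])
P=np.array(P);print(P,np.linalg.norm(P[0]-P[1]))
y=P[1]-P[0];print('ang',np.degrees(np.arctan2(y[1],y[0])))
c=P.mean(0);print('centre in tool', c[0]+ -.0329, c[1], 'or', c[0]+.0329)
# regulator centre measured: target
s=bot.observe();print(s['position'],s['tcp_rot'])
E
```

```text
[[235.90878015 221.81420523]
 [406.29391958 221.85469145]]
depth 0.16605907825283336
[[ 0.0323832  -0.03261184  0.036     ]
 [ 0.03234447  0.03248864  0.036     ]] 0.06510049907899147
ang 90.03408665637188
centre in tool -0.0005361693012709348 -6.160015871005398e-05 or 0.06526383069872907
[ 0.51770978 -0.18795507  0.20206299] [ 1.79884397e+02 -1.37511850e-01 -1.53742286e+02]
```

```bash
python3 -m crank '[[[-23.2,29.1,-5.8,0,0,49,2],[-23.2,29.1,-5.8,0,0,49,2],[-23.2,29.1,-5.8,0,0,49,2],[-23.2,29.1,-5.8,0,0,49,2],[-23.2,29.1,-5.8,0,0,49,2],[-23.2,29.1,-5.8,0,0,49,2],[-23.2,29.1,-5.8,0,0,49,2],[-23.2,29.1,-5.8,0,0,49,2],[-23.2,29.1,-5.8,0,0,49,2],[-23.2,29.1,-5.8,0,0,49,2],[-23.2,29.1,-5.8,0,0,49,2],[-23.2,29.1,-5.8,0,0,49,2]]]'
python3 -m crank '[[[0,0,0,0,0,0,2],[0,0,0,0,0,0,2],[0,0,0,0,0,0,2],[0,0,0,0,0,0,2],[0,0,0,0,0,0,2]]]'
python3 - <<'E'
from h import *
s=bot.observe();w=bot.grab_frame('wrist');save('w4',w['img']);print(s['position'],s['tcp_rot'],s['force'],s['dq'].round(1))
np.savez('w4.npz',s=toolT(s)@np.array(w['tool_from_camera']),tool=toolT(s),img=w['img'],mtx=w['mtx'])
E
```

```text
time_s: 6.7
position: [0.598, 0.1732, 0.2611]
tcp_rot: [-179.9, -0.0, 157.1]
force: [-0.6, -1.1, -3.6]
gripper_width: 0.0348
grip_force: 81.2
time_s: 7.2
position: [0.5982, 0.1752, 0.2621]
tcp_rot: [180.0, 0.0, 157.2]
force: [0.3, 0.3, -3.3]
gripper_width: 0.035
grip_force: 81.2
[0.5981833  0.17518471 0.26207753] [1.79989991e+02 2.77223488e-03 1.57246701e+02] [ 0.26464113  0.28787921 -3.30991956] [-0.2  0.1 -0.  -0.1 -0.   0.   0.1]
```

View pics/w4.png

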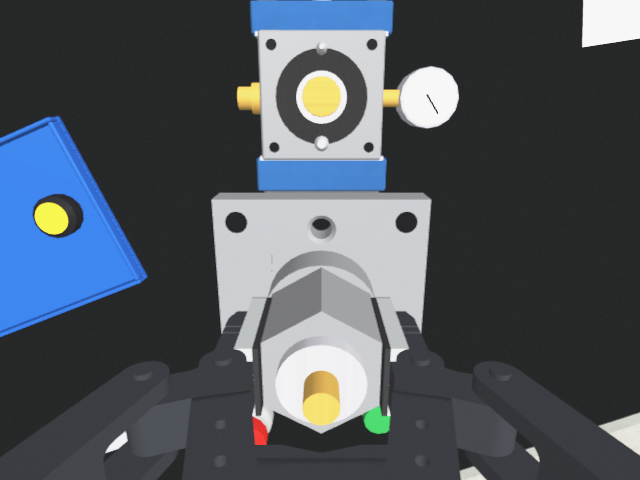

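The regulator face is fully visible beyond the held bonnet. Its screw holes are at (271,44), (372,44), (369,147) and (274,147). The flange and face look parallel.

```bash
python3 - <<'E'
from h import *
from scipy.optimize import least_squares
f=np.load('w4.npz');tool=f['tool'];C=np.linalg.inv(tool)@f['s']
h=dark(f,[(271,44),(372,44),(369,147),(274,147)],r=7)
g=np.array([[-1,-1],[-1,1],[1,1],[1,-1]])*.0329 # reg frame; tool x,y = (-x, +y)
def P(p): 
    a=p[3];Rm=np.array([[np.cos(a),-np.sin(a)],[np.sin(a),np.cos(a)]])
    q=(g*[-1,1])@Rm.T+p[:2]; return np.c_[q,np.full(4,p[2])]
r=least_squares(lambda p:(proj(f,P(p),C)-h).ravel(),[.08,0,.18,0]);p=r.x
print('reg in tool',p[:3],np.degrees(p[3]),'rms',np.sqrt((r.fun**2).mean()),'expected z',tool[2,3]-.08)
p2=least_squares(lambda q:(proj(f,P([*q[:2],tool[2,3]-.08,q[2]]),C)-h).ravel(),[.08,0,0]).x;print('fixed z',p2)
print('world',(tool@np.r_[p2[0],p2[1],tool[2,3]-.08,1])[:3])
hb=dark(f,[(236,222),(406,222)],r=14)
gb=np.array([[.0329,-.0329],[.0329,.0329]])
r=least_squares(lambda p:(proj(f,np.c_[gb@np.array([[np.cos(p[2]),np.sin(p[2])],[-np.sin(p[2]),np.cos(p[2])]])+p[:2],[p[3]]*2],C)-hb).ravel(),[0,0,0,.036]);b=r.x
print('bonnet in tool',b, 'underside',b[3]+.014)
print('move cm',100*(p2[0]-b[0]),100*(p2[1]-b[1]),'to home',100*(tool[2,3]-.08-b[3]-.014),'turn',np.degrees(p2[2]-b[2]))
E
```

```text
reg in tool [0.08149847 0.0002656  0.18177779] 0.055347000261406834 rms 0.02281347241242251 expected z 0.18207753190463422
fixed z [0.08151148 0.00026571 0.00096598]
world [0.52313834 0.20698138 0.07999611]
bonnet in tool [-9.77414172e-04  7.50944792e-05 -2.07484275e-05  3.78023057e-02] underside 0.051802305690198454
move cm 8.248889659757856 0.019061663152788347 to home 13.027522621443573 turn 0.056535522291735335
```

```bash
python3 -m crank '[[[4,0,0,0,0,0,2],[8.25,0.02,0,0,0,0,2],[8.25,0.02,4,0,0,0,2],[8.25,0.02,7.5,0,0,0,2],[8.25,0.02,9.5,0,0,0,2],[8.25,0.02,9.5,0,0,0,2],[8.25,0.02,9.5,0,0,0,2],[8.25,0.02,9.5,0,0,0,2],[8.25,0.02,9.5,0,0,0,2]]]'
python3 - <<'E'
from h import *
s=bot.observe();tool=toolT(s)
e=tool[:3,:3].T@(np.array([.52314,.20698,.08])-tool[:3,3])-[-.00098,.00008,.0518]
print(s['position'],s['tcp_rot'],s['force'],s['dq'].round(1),'remaining cm',100*e)
w=bot.grab_frame('wrist');cv2.imwrite('pics/w5.png',cv2.resize(w['img'][180:330,200:450,::-1],None,fx=3,fy=3,interpolation=cv2.INTER_CUBIC))
E
```

```text
time_s: 8.15
position: [0.523, 0.2076, 0.1685]
tcp_rot: [179.9, 0.1, 157.2]
force: [0.4, 0.0, -2.9]
gripper_width: 0.0353
grip_force: 81.2
[0.52304778 0.20763375 0.16845952] [1.79883741e+02 8.70238287e-02 1.57241468e+02] [ 0.42128765  0.02294524 -2.90959121] [ 0.   0.2 -0.1  0.4  0.  -0.1  0. ] remaining cm [ 0.0776412  -0.08266733  3.66585971]
```

View pics/w5.png

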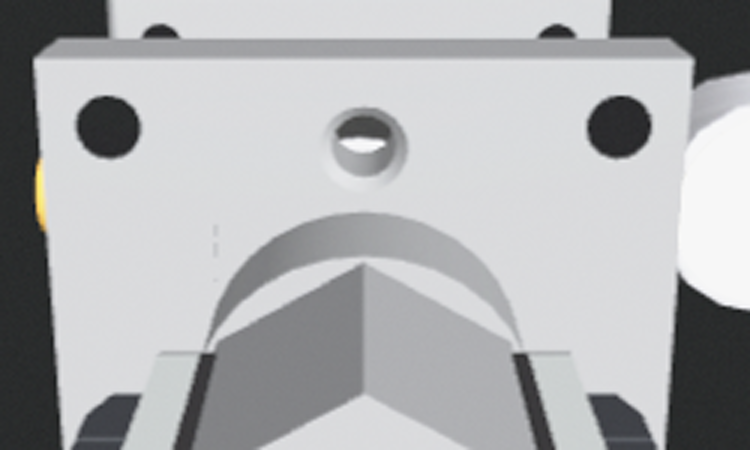

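Through the small hole the pin lines up to within about 1 mm. The regulator's edges sit about 0.6 mm toward tool -y, which agrees with the measured pose. I correct by +0.07, -0.07 cm and lower to just above the dowels.

```bash
python3 -m crank '[[[0.07,-0.07,1,0,0,0,2],[0.07,-0.07,1.7,0,0,0,2],[0.07,-0.07,2,0,0,0,2],[0.07,-0.07,2,0,0,0,2],[0.07,-0.07,2,0,0,0,2],[0.07,-0.07,2,0,0,0,2]]]'
python3 - <<'E'
from h import *
E=[]
for i in range(4):
    s=bot.observe();tool=toolT(s)
    E.append(100*(tool[:3,:3].T@(np.array([.52314,.20698,.08])-tool[:3,3])-[-.00098,.00008,.0518]))
    w=bot.grab_frame('wrist')
print(np.array(E).round(3),s['force'],s['tcp_rot'])
cv2.imwrite('pics/w6.png',cv2.resize(w['img'][180:330,200:450,::-1],None,fx=3,fy=3,interpolation=cv2.INTER_CUBIC))
E
```

```text
time_s: 8.8
position: [0.5215, 0.207, 0.1472]
tcp_rot: [180.0, 0.0, 157.2]
force: [-0.2, 0.0, -3.2]
gripper_width: 0.0349
grip_force: 81.2
[[-0.054  0.05   1.536]
 [-0.056  0.053  1.539]
 [-0.057  0.054  1.542]
 [-0.059  0.054  1.541]] [ 0.21745202  0.76120611 -3.20607057] [1.79979739e+02 1.48512663e-02 1.57248022e+02]
```

View pics/w6.png

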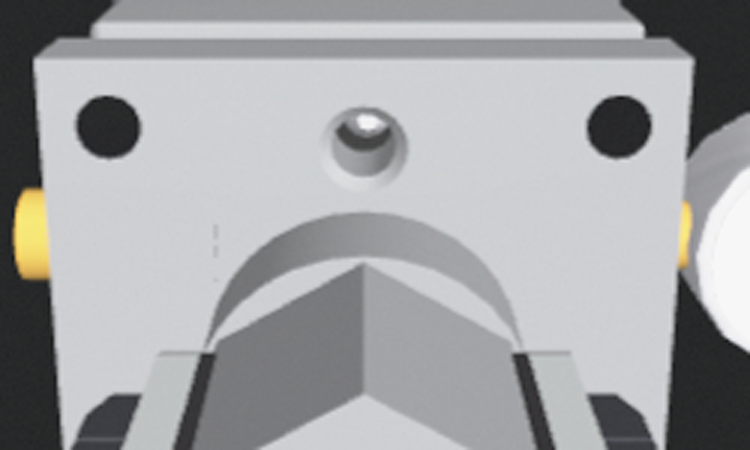

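The pin glint sits about 0.5 mm to the +y side, which matches the pose error (-0.055, +0.053 cm). I correct by half and ease onto the dowel tapers.

```bash
python3 -m crank '[[[-0.03,0.03,0,0,0,0,2],[-0.03,0.03,0.2,0,0,0,2],[-0.03,0.03,0.4,0,0,0,2],[-0.03,0.03,0.6,0,0,0,2],[-0.03,0.03,0.6,0,0,0,2],[-0.03,0.03,0.6,0,0,0,2]]]'
cat > e.py <<'E'
from h import *
s=bot.observe();tool=toolT(s)
print((100*(tool[:3,:3].T@(np.array([.52314,.20698,.08])-tool[:3,3])-[-.00098,.00008,.0518])).round(3),s['force'].round(1),s['wrist_torque'].round(2),s['tcp_rot'].round(2))
E
python3 e.py
```

```text
time_s: 9.6
position: [0.5216, 0.207, 0.1409]
tcp_rot: [-180.0, -0.0, 157.2]
force: [-0.7, 0.3, -3.2]
gripper_width: 0.0354
grip_force: 81.2
[-0.043  0.045  0.908] [-0.7  0.3 -3.2] [-0.02  0.01  0.01] [-1.7999e+02 -1.0000e-02  1.5725e+02]
```

```bash
python3 -m crank '[[[-0.04,0.04,0.1,0,0,0,2],[-0.04,0.04,0.2,0,0,0,2],[-0.04,0.04,0.3,0,0,0,2],[-0.04,0.04,0.4,0,0,0,2],[-0.04,0.04,0.5,0,0,0,2],[-0.04,0.04,0.5,0,0,0,2]]]'
python3 e.py
```

```text
time_s: 10.2
position: [0.5224, 0.2074, 0.1365]
tcp_rot: [180.0, 0.0, 157.2]
force: [-3.1, -1.0, 6.5]
gripper_width: 0.0352
grip_force: 82.3
[ 0.02  -0.022  0.475] [-3.1 -1.   6.5] [-0.29  0.52 -0.01] [1.7996e+02 2.0000e-02 1.5725e+02]
```

The force matches the spring alone (10 N less the bonnet's weight), so the dowels are engaged. I keep pressing.

```bash
python3 -m crank '[[[0,0,0.15,0,0,0,2],[0,0,0.3,0,0,0,2],[0,0,0.45,0,0,0,2],[0,0,0.55,0,0,0,2],[0,0,0.6,0,0,0,2],[0,0,0.6,0,0,0,2],[0,0,0.6,0,0,0,2]]]' 100
python3 e.py
```

```text
time_s: 10.9
position: [0.5224, 0.2074, 0.1317]
tcp_rot: [179.9, 0.0, 157.2]
force: [-5.8, -1.7, 17.1]
gripper_width: 0.0346
grip_force: 101.9
[ 0.018 -0.029 -0.009] [-5.8 -1.7 17.1] [-0.74  1.34 -0.01] [1.7993e+02 2.0000e-02 1.5725e+02]
```

```bash
python3 -m crank '[[[0,0,0.1,0,0,0,2],[0,0,0.2,0,0,0,2],[0,0,0.2,0,0,0,2],[0,0,0.2,0,0,0,2],[0,0,0.2,0,0,0,2]]]' 100
python3 e.py
python3 - <<'E'
from h import *
w=bot.grab_frame('wrist');c=bot.grab_frame('scene')
a=cv2.resize(w['img'][170:350,200:450,::-1],(500,360));b=cv2.resize(c['img'][130:240,310:430,::-1],(393,360),interpolation=cv2.INTER_CUBIC)
cv2.imwrite('pics/w7.png',cv2.resize(np.hstack([a,b]),(800,323)))
E
```

```text
time_s: 11.4
position: [0.5224, 0.2075, 0.1316]
tcp_rot: [179.9, 0.0, 157.3]
force: [-12.9, -3.6, 33.9]
gripper_width: 0.0344
grip_force: 104.2
[ 0.014 -0.033 -0.019] [-12.9  -3.6  33.9] [-1.54  2.75 -0.08] [1.7989e+02 2.0000e-02 1.5725e+02]
```

View pics/w7.png

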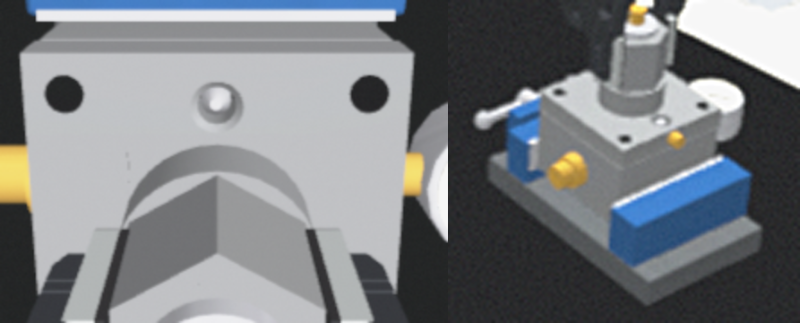

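The bonnet is seated: both views show the flange flush on the body with the pin in its hole. Force doubled over only 0.1 mm of travel, so it is on the hard stop. I ease the push to a moderate level, check it is steady, then hand in.

```bash
python3 -m crank '[[[0,0,-0.06,0,0,0,2],[0,0,-0.06,0,0,0,2],[0,0,-0.06,0,0,0,2],[0,0,-0.06,0,0,0,2],[0,0,-0.06,0,0,0,2],[0,0,-0.06,0,0,0,2],[0,0,-0.06,0,0,0,2],[0,0,-0.06,0,0,0,2]]]' 100
python3 e.py
```

```text
time_s: 12.3
position: [0.5224, 0.2074, 0.1316]
tcp_rot: [179.9, 0.0, 157.2]
force: [-10.1, -3.2, 30.1]
gripper_width: 0.0346
grip_force: 103.4
[ 0.012 -0.03  -0.017] [-10.1  -3.2  30.1] [-1.27  2.29 -0.02] [1.7990e+02 2.0000e-02 1.5725e+02]
```

Steady at 30 N, well above the spring's net lift of about 11 N, with no movement.

```bash
python3 -c "
from cell import bot
print(bot.close_job())"
```

```text
the job is handed in; nothing more can be done
None
```

The bonnet is fitted the right way round over both dowels with its flange flat on the body, and the gripper is still holding it fully home at about 30 N; the job was handed in at about 12 s.

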